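Present the tall milk bottle's label to the code reader

TASK

Take the one tall capped milk bottle that stands among the short ones, keeping it upright, and set it down gently in the middle of the round pad of the code-reading station, wholly on the pad, turned so that its label squarely faces the reader's window. Then let go of it.

Things in the scene. Friction and masses are not known exactly. Their poses are not given: they have to be found in the camera images.
- sample_center (a point): Centre of the tall capped glass bottle, on its axis, 95 mm above its base. 190 mm tall; body 72 mm across up to 100 mm, then shoulder and 36 mm neck. Grip it from above by its round cap: 40 mm across, 65 to 95 mm above this point. About 0.4 kg, loose. z: up; x: from the axis towards its label. Around it stand three short bottles (125 mm tall, 62 mm across) of the same make, which are not wanted.
- sample_label (a point): Middle of the tall bottle's label, 36 mm out from the axis along its x, 55 mm above its base. The label is a white paper panel with black bars on one side of the body; a white strip 11 mm wide runs from it up the shoulder and over the cap to the cap's centre.
- sample: The tall bottle: origin at the centre of its underside, axes as for its centre.
- station: Fixed code-reading station: steel base plate 250 x 130 mm, 5 mm thick; round grey pad 110 mm across, its flat top 8 mm above the table; grey reader block, top 110 mm above the table, with a dark window. Origin: on the pad's axis at table height. z: up; x: level, from the pad's axis to the window 105 mm away. The label faces the reader when the bottle's x points along this x.

How it is judged:
By the outcome, as a careful person would: the job done as asked, in the order asked, and still so for the second after the job is handed in, with the robot touching nothing.
It also fails if it takes over 40 s, if anything falls off the work surface, if the arm or the gripper's body presses on something with over 40 N, if the wrist force passes 120 N, or if a joint passes its speed limit or range.

ROBOT

A 7-joint arm with a two-finger parallel gripper is mounted at the origin on the work surface. World frame = base frame: x ahead of the robot, y to its left, z up, the work surface at z = 0. Lengths are in m, angles in rad, forces in N, time in s.
With the tool pointing down it reaches from about 0.4 to 0.875 m from the base axis. Payload 19.3 kg.
Tool frame: the origin (TCP) lies midway between the tips of the shut fingers; the grasp point (between the pads) lies 19 mm behind it (bot.pinch_z is the distance from the TCP to the grasp point, in m); z points along the fingers, y is the direction in which the jaws open and shut (so a half turn about z gives the same grasp; the last joint's range is limited). The gripper opens to 85 mm and grips with 20 to 120 N. Pads are 22 mm wide; open, the fingers measure 114 mm over their backs; the gripper's body (76 mm by 85 mm) begins 54 mm behind the grasp point. The pads swing forward as they close: fully open they stand 13 mm farther back than shut.
Start: joints at [-1.38, 0.521, -0.036, 1.599, 0.021, 1.021, -0.113], TCP at [0.161, 0.604, 0.231] pointing down, gripper open.
Joint ranges: [-2.91, 2.91], [-0.3, 2.13], [-1.5, 1.42], [0.17, 2.43], [-1.26, 4.41], [0.16, 1.93], [-2.52, 2.52]. Speed limits (rad/s): [1.89, 1.89, 2.39, 2.39, 3.01, 3.01, 3.01].

INTERFACE

Orientations are given as [roll, pitch, yaw] about the fixed x, y, z axes, in that order (R = Rz(yaw) Ry(pitch) Rx(roll)).
In Python, from workcell import bot gives the robot as it stands. The module is installed in compiled form; this text tells all that it offers.
- The arm moves only by the tool move_arm, never from a script. Its argument "moves" is text: rows parted by semicolons, each of 4 numbers parted by spaces: the shift along the tool's x, y, z in mm, then the turn about the tool's z in rad. In form: dx dy dz yaw; .... A call has exactly 10 rows; each row is the pose to reach, as a shift and turn from the pose commanded when the call began, along the tool's axes at that moment; what a row does not reach only later rows make up. A row lasts 1/12 s, in which the tool goes at most 41.7 mm and 7.16 degrees, less where a joint would pass 70% of its speed; a pose out of reach is approached as far as the arm can. A call with a gripper value outside its range is refused whole. "grip" is the opening, from 0 (shut) to 1 (fully open), set as the call begins (left out, the last holds). The fingers move at their own pace and stop on an object; "grip_force" is the grip in N (left out, the last holds). Time passes only in rows, so rows that repeat a pose let the fingers close, or fill a call up. It gives the time, the measured TCP pose, the force and the opening at its end, in the units of the state.
- bot.observe(): the state, without advancing time (a new reading comes with each control period).
- bot.grab_frame(name): name is "scene" or "top" or "wrist"; returns a dict with "frame" (400x640x3 uint8, red, green, blue), "z_map" (400x640 float32, m along the optical axis (not along the pixel's ray), 0 where there is no reading), "K" (3x3 intrinsics, pixels), "eye" and "attitude" of the camera in the world. Camera axes: x right, y up, looking along -z (the intrinsics and any distortion apply to the point x, -y, -z); pixel columns grow to the right and rows downward; lengths in m; the calibration is good to about 2 mm. A picture is of the moment at which its call begins.
- bot.job_done(): hands the job in, once; it reports no verdict.
Trained networks look in a picture, given as the dict that the camera call returned (one of the last four; its "shot" number tells which), for a name from the list of things; names that differ only in an ending like _2 or _b are one class to them, and where a whole thing is asked for, a point or a joint stands for the part that bears it (a point fixed in the world has none). Each returns a list of dicts, best first, with "conf" (0 to 1); they miss things now and then, are a little off and sometimes report something else, mostly with a low value. They report only what shows in the picture. A call takes as long as a camera call.
- bot.search_frame(picture, label): "at" ([column, row] in pixels, amid what is visible of it).
- bot.pinpoint(picture, label): "at" ([column, row] in pixels: a listed point, or the origin of a listed thing).
The state is a dict: "clock": time; "qpos": joint angles; "qd": joint speeds; "joint_efforts": joint torques, N m; "position": TCP position; "tool_rot": TCP orientation; "force": force on the tool from outside, world axes, zero at the start; "moment": the same for the moment, N m; "grip_width": finger opening in m.
Only numpy, scipy, OpenCV 4.12 (cv2) and the standard library are available. Lean on these libraries where they do the work, as an engineer would, in place of code of your own. Each camera call takes 0.05 s, during which the arm holds its last target. There are 200 camera calls.

## Working session

There is one attempt and no reset: what is moved stays moved. The work goes in short steps, Python scripts to look and compute and a tool call to move; the robot and the scene stay as the last step left them, time stands still between calls to the robot, and variables do not carry over. Pictures are saved under pics/ and viewed, about 8 in all and at most 12, crops included, and the job is handed in when it is done.

Besides the shell and the picture viewer there is one more tool, called after ">>>" in YAML: its name, and indented under it one key for each argument. move_arm: Moves the arm, as the interface text tells. Its arguments: {"type":"object","properties":{"moves":{"type":"string"},"grip":{"type":"number"},"grip_force":{"type":"number"}},"required":["moves"]}

```bash
mkdir -p pics
cat > h.py <<'E'
import numpy as np, cv2
from workcell import bot
from scipy.spatial.transform import Rotation as R
def rot(a):
    a=np.array(a,float)
    return a if a.shape==(3,3) else (R.from_quat(a).as_matrix() if a.size==4 else R.from_euler('xyz',a).as_matrix())
def world(p,uv,z=None,height=None):
    u,v=uv; K=p['K']
    d=np.array([(u-K[0,2])/K[0,0],-(v-K[1,2])/K[1,1],-1.0])
    d=rot(p['attitude'])@d; e=np.array(p['eye'])
    if height is not None: return e+d*(height-e[2])/d[2]
    if z is None: z=float(np.array(p['z_map'])[int(round(v)),int(round(u))])
    return e+d*z
def cloud(p):
    K=p['K'];v,u=np.mgrid[0:400,0:640];z=p['z_map']
    d=np.stack([(u-K[0,2])/K[0,0],-(v-K[1,2])/K[1,1],-np.ones_like(z)],-1)*z[...,None]
    return d@rot(p['attitude']).T+np.array(p['eye'])
def save(p,n): cv2.imwrite('pics/'+n,cv2.cvtColor(p['frame'],cv2.COLOR_RGB2BGR))
E
python3 - <<'E'
from h import *
print(bot.observe())
for n in ['scene','top']:
    p=bot.grab_frame(n); save(p,n+'.png'); print(n,{k:(v if k not in('frame','z_map') else 0) for k,v in p.items()})
    for l in ['sample_center','sample_label','sample','station']:
        for d in bot.pinpoint(p,l)[:3]: print(l,d['at'],d['conf'],world(p,d['at']).round(3))
E
```

```text
{'clock': 0.0, 'qpos': array([-1.38023179,  0.52201983, -0.03632083,  1.59999579,  0.02118996,
        1.02112297, -0.11277155]), 'qd': array([-1.35461301e-03, -9.55207128e-04, -6.01086312e-04,  7.99048364e-04,
        1.76255228e-03,  9.47762210e-04,  6.31623820e-05]), 'joint_efforts': array([ 6.75717984e-04, -9.27114987e+01,  1.98011689e+00, -3.69928336e+01,
        1.78831798e-02,  8.26439238e-03,  4.49491904e-05]), 'position': array([0.16108622, 0.60353002, 0.23072656]), 'tool_rot': array([-3.14043402e+00,  7.84985444e-05,  2.88083546e+00]), 'force': array([-1.50428964, -0.40177645,  0.52364235]), 'moment': array([ 0.02215086,  0.00459984, -0.03696561]), 'grip_width': 0.08565566754948427}
scene {'frame': 0, 'z_map': 0, 'K': array([[503.59057116,   0.        , 326.68400614],
       [  0.        , 503.59057116, 209.95383158],
       [  0.        ,   0.        ,   1.        ]]), 'eye': array([1.17500301, 0.2586541 , 0.79199218]), 'attitude': array([ 0.78063325, -0.01227538,  1.92104646]), 'shot': 1}
sample_center [246.4, 159.7] 0.8 [ 0.465 -0.17   0.118]
sample_label [242.9, 181.0] 0.67 [ 0.477 -0.178  0.065]
sample [246.8, 187.5] 0.77 [ 0.471 -0.175  0.042]
station [402.5, 254.9] 0.77 [0.509 0.188 0.009]
top {'frame': 0, 'z_map': 0, 'K': array([[446.91552188,   0.        , 316.6653017 ],
       [  0.        , 446.91552188, 203.42518558],
       [  0.        ,   0.        ,   1.        ]]), 'eye': array([0.45156737, 0.02500796, 0.9575792 ]), 'attitude': array([ 1.14304188e-01,  1.47905387e-03, -1.55644455e+00]), 'shot': 2}
sample_center [430.9, 261.9] 0.88 [ 0.442 -0.173  0.171]
sample_label [424.2, 247.1] 0.85 [ 0.469 -0.177  0.109]
sample [418.9, 263.6] 0.73 [ 0.438 -0.162  0.129]
station [242.8, 228.5] 0.77 [0.505 0.184 0.009]
```

View pics/top.png

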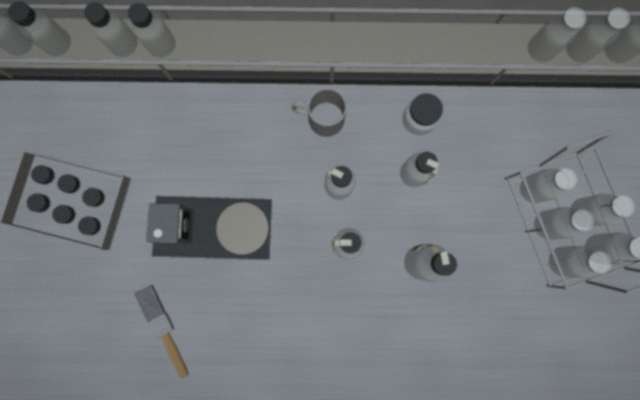

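View pics/scene.png

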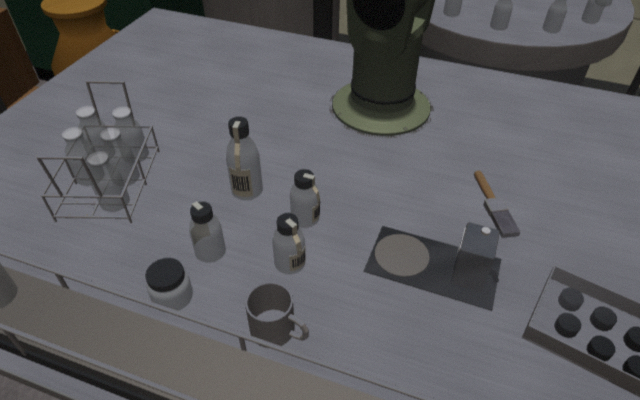

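The top view shows the tall bottle with its cap at about (444,263) and its strip pointing up in the image. The short bottles are at (341,180), (427,165) and (349,242). The pad is at (242,228), with the reader block to its left at (170,223). The scene view agrees with this. Next I'll measure these.

Run:
```python
from h import *
def circ(xy):
    A=np.c_[xy*2,np.ones(len(xy))];b=(xy**2).sum(1);s=np.linalg.lstsq(A,b,rcond=None)[0];return s[:2],np.sqrt(s[2]+s[:2]@s[:2])
p=bot.grab_frame('top');C=cloud(p);F=p['frame'].astype(int)
# cap
w=(slice(225,300),slice(400,475))
c=C[w];f=F[w].mean(-1)
m=(c[...,2]>.18)&(c[...,2]<.2); 
mm=m.astype(np.uint8)
print('cap n',m.sum(),'z',np.median(c[m][:,2]),'mean',c[m].mean(0),'mid',(c[m].min(0)+c[m].max(0))/2,np.ptp(c[m],axis=0))
cnt=max(cv2.findContours(mm,0,1)[0],key=cv2.contourArea)[:,0]
print('circ',cv2.minEnclosingCircle(c[cnt[:,1],cnt[:,0]][:,:2].astype(np.float32)))
s=m&(f>120); print('strip n',s.sum(),f[m].min(),f[m].max(),c[s].mean(0))
for l,h in[('sample_center',.095),('sample_label',.055),('sample',0)]:
    for d in bot.pinpoint(p,l)[:1]: print(l,world(p,d['at'],height=h))
# pad
w=(slice(190,265),slice(205,280));c=C[w];f=F[w].mean(-1)
m=((f>f.max()-75)&(f>85)).astype(np.uint8)
q=F[190:265,145:280].mean(-1);print(q[38,::6].astype(int))
cols={}
for rng in [(.1,.118)]:
    b=(C[...,2]>.1)&(C[...,2]<.12);b[:, :130]=0;b[:,200:]=0;b[:190]=0;b[260:]=0
    pts=C[b][:,:2];print('block top',b.sum(),pts.mean(0),cv2.minAreaRect(pts.astype(np.float32)))
# base plate: dark
g=F.mean(-1);b=(g<75);b[:, :150]=0;b[:,285:]=0;b[:185]=0;b[270:]=0
# fit plate via contour of non-table (dark plate + pad + block)
u=np.zeros_like(b,dtype=np.uint8);u[b]=1
cnt=max(cv2.findContours(u,0,1)[0],key=cv2.contourArea)[:,0]
P=np.array([world(p,x,height=.005)[:2] for x in cnt],np.float32);print('plate',cv2.minAreaRect(P))
box=cv2.boxPoints(cv2.minAreaRect(P));print(box)
# pad contour: hole
cn,h=cv2.findContours(u,cv2.RETR_CCOMP,1)
for k in cn:
    if cv2.contourArea(k)>800:
        P=np.array([world(p,x,height=.008)[:2] for x in k[:,0]],np.float32);print('hole',cv2.minEnclosingCircle(P),P.mean(0),circ(P.astype(float)))
big=cv2.resize(cv2.cvtColor(p['frame'],cv2.COLOR_RGB2BGR)[150:290,140:480],None,fx=2.3,fy=2.3,interpolation=2);cv2.imwrite('pics/crop.png',cv2.convertScaleAbs(big,alpha=1.6))
```

```text
cap n 456 z 0.19020330287618303 mean [ 0.43984358 -0.19167461  0.18994068] mid [ 0.44065863 -0.19202826  0.18680345] [0.04088989 0.03842477 0.013524  ]
circ ((0.440421462059021, -0.19266022741794586), 0.020874297246336937)
strip n 88 26.333333333333332 176.33333333333334 [ 0.44975328 -0.19153283  0.19100069]
sample_center [ 0.44370322 -0.1911532   0.095     ]
sample_label [ 0.47044152 -0.18630941  0.055     ]
sample [ 0.43534179 -0.19172563  0.        ]
[129  98 124  94  98  98  74  47  54  63  61  63 119 131 129 132 133 132
 135 133 134 120 134]
block top 1275 [0.50746229 0.31902999] ((0.508368730545044, 0.3203379213809967), (0.06342875957489014, 0.07489387691020966), 89.75614929199219)
plate ((0.5067888498306274, 0.25085142254829407), (0.24592414498329163, 0.12598542869091034), 89.115234375)
[[0.44190493 0.12887669]
 [0.5678753  0.12693131]
 [0.5716728  0.37282616]
 [0.44570237 0.37477154]]
hole ((0.5070804357528687, 0.24987654387950897), 0.13582392036914825) [0.5068466  0.23862737] (array([0.50639208, 0.244883  ]), np.float64(0.095426565086712))
```

>>> move_arm:
  moves: "-20 -10 -10 0.1;-60 -32 -30 0.2;-100 -54 -50 0.3;-140 -76 -60 0.4;-180 -98 -70 0.5;-220 -120 -80 0.6;-260 -142 -90 0.7;-295 -160 -95 0.8;-330 -180 -100 0.9;-360 -195 -100 1.0"
  grip: 1

```text
clock: 1.53
position: [0.4417, 0.3379, 0.3306]
tool_rot: [3.14, -0.001, 1.876]
force: [-0.3, 1.2, 1.2]
grip_width: 0.0857
```

```bash
cat >> h.py <<'E'
def goto(x,y,z,yaw=None):
    o=bot.observe();Rt=rot(o['tool_rot']);d=Rt.T@(np.array([x,y,z])-o['position'])*1000
    t=0 if yaw is None else -((yaw-o['tool_rot'][2]+np.pi)%(2*np.pi)-np.pi)
    print('clk',o['clock'],'pos',o['position'].round(4),'rpy',np.round(o['tool_rot'],3),'q',o['qpos'].round(2),'F',o['force'].round(1),'w',round(o['grip_width'],4));print('shift',d.round(1),'turn',round(t,3))
E
python3 -c "
from h import *
goto(.44,-.192,.33,np.radians(96))"
```

```text
clk 1.5333 pos [0.4417 0.3379 0.3306] rpy [ 3.140e+00 -1.000e-03  1.876e+00] q [-0.99  0.33  0.3   1.67 -0.1   1.16 -0.35] F [-0.3  1.2  1.2] w 0.0857
shift [-504.9 -160.9   -0. ] turn 0.201
```

>>> move_arm:
  moves: "-40 -14 0 0.05;-80 -28 0 0.1;-120 -42 0 0.15;-160 -57 0 0.2;-200 -71 0 0.2;-240 -85 0 0.2;-280 -99 0 0.2;-320 -113 0 0.2;-355 -126 0 0.2;-385 -137 0 0.2"

```text
clock: 2.37
position: [0.4267, -0.0719, 0.3299]
tool_rot: [3.141, -0.0, 1.68]
force: [0.4, -0.3, -1.0]
grip_width: 0.085
```

```bash
python3 -c "
from h import *
goto(.44,-.192,.33,np.radians(96))"
```

```text
clk 2.3667 pos [ 0.4267 -0.0719  0.3299] rpy [ 3.141 -0.     1.68 ] q [-0.52  0.1   0.61  1.96 -0.07  1.1   0.22] F [ 0.4 -0.3 -1. ] w 0.085
shift [-1.209e+02  2.000e-01 -1.000e-01] turn 0.004
```

>>> move_arm:
  moves: "-25 0 0 0;-50 0 0 0;-75 0 0 0;-90 0 0 0;-100 0 0 0;-105 0 0 0;-105 0 0 0;-105 0 0 0;-105 0 0 0;-105 0 0 0"

```text
clock: 3.2
position: [0.439, -0.1726, 0.3296]
tool_rot: [3.141, -0.0, 1.682]
force: [-0.7, -0.3, -0.2]
grip_width: 0.0855
```

Run:
```python
from h import *
goto(.44,-.192,.33,np.radians(96))
p=bot.grab_frame('wrist');save(p,'w1.png');print(p['eye'],p['attitude'])
C=cloud(p)
for l,h in[('sample_center',.095),('sample_label',.055),('sample',0)]:
    for d in bot.pinpoint(p,l)[:2]: print(l,d, world(p,d['at'],height=h).round(4))
m=(C[...,2]>.18)&(C[...,2]<.2)&(np.hypot(C[...,0]-.44,C[...,1]+.192)<.05)
print(m.sum(), C[m].mean(0) if m.any() else 0)
if m.any():
    print(cv2.minEnclosingCircle(C[m][:,:2].astype(np.float32)))
    g=p['frame'].mean(-1);s=m&(g>110);t=C[s][:,:2];print('strip',s.sum(),t.mean(0)); print(cv2.minAreaRect(t.astype(np.float32)),cv2.boxPoints(cv2.minAreaRect(t.astype(np.float32))))
```

```text
clk 3.2 pos [ 0.439  -0.1726  0.3296] rpy [ 3.141 -0.     1.682] q [-0.33  0.2   0.68  1.88 -0.14  1.11  0.52] F [-0.7 -0.3 -0.2] w 0.0855
shift [-19.4  -1.2  -0.5] turn 0.006
[ 0.43069989 -0.09589159  0.47188505] [-0.30917013  0.00078565  0.11104773]
sample_label {'at': [349.4, 172.4], 'conf': 0.61} [ 0.4765 -0.1882  0.055 ]
sample {'at': [323.7, 167.0], 'conf': 0.95} [ 0.4429 -0.1965  0.    ]
1409 [ 0.44036002 -0.1930684   0.18961763]
((0.4411886930465698, -0.19451743364334106), 0.020807458087801933)
strip 272 [ 0.45025046 -0.19297946]
((0.45027613639831543, -0.19355860352516174), (0.02151760458946228, 0.012646546587347984), 10.708812713623047) [[ 0.43852973 -0.18934463]
 [ 0.4408797  -0.20177092]
 [ 0.46202254 -0.19777258]
 [ 0.45967257 -0.18534629]]
```

View pics/w1.png

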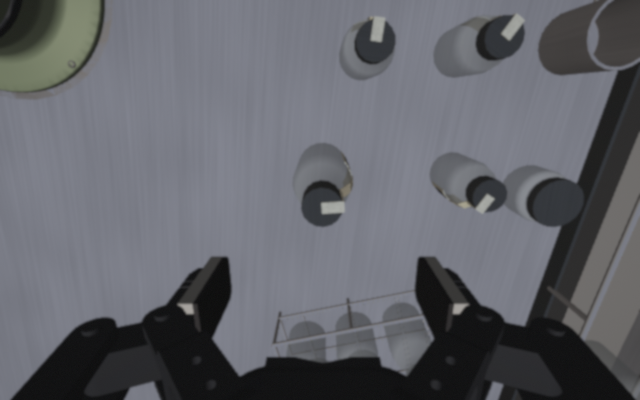

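The tall cap is at (322,203) with its strip pointing right, and the fingers are clear. I'll measure the strip angle on a view rectified to the cap-top plane.

```bash
cat >> h.py <<'E'
def rectify(p,x0,y0,h,half,n=400):
    # image: column = +x, row = -y
    c=[(x0-half,y0+half),(x0+half,y0+half),(x0+half,y0-half),(x0-half,y0-half)]
    Rm=rot(p['attitude']);uv=[]
    for x,y in c:
        d=Rm.T@(np.array([x,y,h])-p['eye']);uv.append([p['K'][0,0]*d[0]/-d[2]+p['K'][0,2],p['K'][1,1]*-d[1]/-d[2]+p['K'][1,2]])
    H=cv2.getPerspectiveTransform(np.float32(uv),np.float32([[0,0],[n,0],[n,n],[0,n]]))
    return cv2.warpPerspective(p['frame'],H,(n,n),flags=cv2.INTER_CUBIC)
E
python3 - <<'E'
from h import *
P=[]
for cam in ['wrist','top']:
    p=bot.grab_frame(cam)
    im=rectify(p,.4405,-.1935,.19,.035);g=im.mean(-1);P.append(im)
    for T in (95,115,135):
        k=max(cv2.findContours((g>T).astype(np.uint8)*255*(np.hypot(*(np.mgrid[0:400,0:400]-200))<105).astype(np.uint8),0,1)[0],key=lambda k:cv2.contourArea(k))
        (c,s,a)=cv2.minAreaRect(k);b=cv2.boxPoints((c,s,a));e=max((b[1]-b[0],b[2]-b[1]),key=np.linalg.norm)
        print(cam,T,np.array(s)*.175,'angle',np.degrees(np.arctan2(-e[1],e[0])),'c mm',(c[0]-200)*.175,-(c[1]-200)*.175)
    # long edges at fixed columns
    xs=np.arange(215,275,5);mid=[];
    for x in xs:
        r=np.where(g[120:280,x]>110)[0]+120
        mid.append(np.mean([r.min(),r.max()]) if len(r) else np.nan)
    mid=np.array(mid);ok=~np.isnan(mid);f=np.polyfit(xs[ok],mid[ok],1);print('edge mid angle',-np.degrees(np.arctan(f[0])),mid.round())
cv2.imwrite('pics/rect.png',cv2.cvtColor(np.hstack(P),cv2.COLOR_RGB2BGR))
E
```

```text
wrist 95 [12.65419483 19.89163685] angle 10.437477 c mm 8.552251815795898 0.02344245910644531
wrist 115 [11.68632755 19.41538296] angle 10.175509 c mm 8.778975296020507 0.06353683471679687
wrist 135 [10.60426073 18.86330624] angle 10.175504 c mm 9.05183868408203 0.10578346252441406
edge mid angle 9.585727312304002 [206. 205. 204. 203. 202. 201. 200. 200. 199. 198. 197. 196.]
top 95 [27.46207314 21.54264126] angle -87.46644 c mm 7.71338882446289 -4.2226413726806635
top 115 [14.17430439 20.80871525] angle 5.710598 c mm 7.847271728515625 1.4147293090820312
top 135 [12.12994652 19.9202076 ] angle 8.219212 c mm 8.263932800292968 1.567982482910156
edge mid angle -1.6823294710145065 [197. 196. 195. 195. 194. 194. 192. 192. 190. 189. 188. 214.]
```

View pics/rect.png

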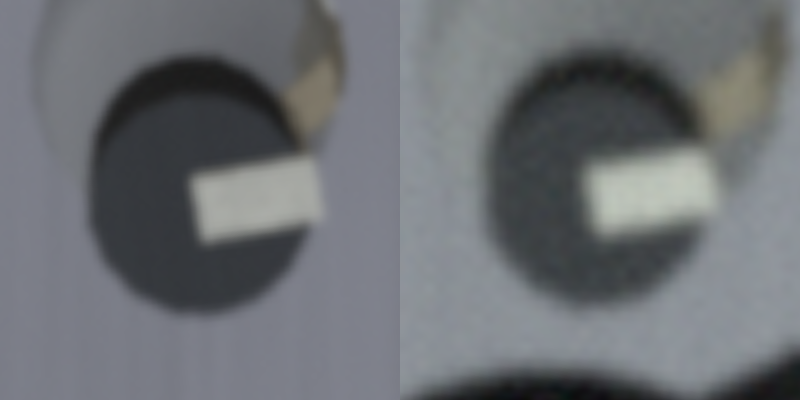

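Strip and cap centre agree: axis at about (0.4403, −0.1935), label yaw about 10°.

```bash
python3 -c "
from h import *
goto(.4403,-.1935,.155,1.682)"
```

```text
clk 3.5 pos [ 0.439  -0.1732  0.3295] rpy [ 3.142 -0.     1.681] q [-0.33  0.2   0.69  1.88 -0.14  1.11  0.52] F [ 0.   0.8 -0.1] w 0.0854
shift [-20.3  -0.9 174.5] turn -0.001
```

>>> move_arm:
  moves: "-10 0 10 0;-20 -1 35 0;-20 -1 60 0;-20 -1 85 0;-20 -1 105 0;-20 -1 115 0;-20 -1 122 0;-20 -1 126 0;-20 -1 126 0;-20 -1 126 0"

```text
clock: 4.33
position: [0.4405, -0.1935, 0.2042]
tool_rot: [3.141, 0.0, 1.681]
force: [-0.7, 0.5, 0.5]
grip_width: 0.0853
```

Run:
```python
from h import *
goto(.4403,-.1935,.155,1.682)
p=bot.grab_frame('wrist');save(p,'w2.png')
```

```text
clk 4.3333 pos [ 0.4405 -0.1935  0.2042] rpy [3.141 0.    1.681] q [-0.19  0.39  0.62  2.02 -0.31  0.82  0.72] F [-0.7  0.5  0.5] w 0.0853
shift [ 0.  -0.3 49.2] turn -0.001
```

View pics/w2.png

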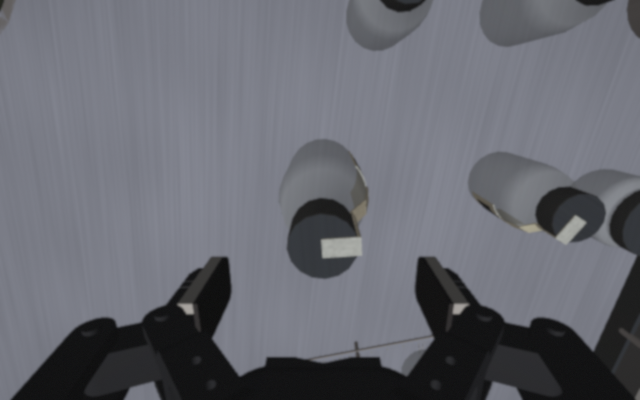

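The cap at (322,240) is centred between the pads, which show at (230) and (418). Now I descend.

>>> move_arm:
  moves: "0 0 8 0;0 0 18 0;0 0 28 0;0 0 36 0;0 0 42 0;0 0 46 0;0 0 49 0;0 0 49 0;0 0 49 0;0 0 49 0"

```text
clock: 5.22
position: [0.4403, -0.1934, 0.1548]
tool_rot: [3.141, 0.0, 1.681]
force: [0.4, -0.0, -0.2]
grip_width: 0.0852
```

>>> move_arm:
  moves: "0 0 0 0;0 0 0 0;0 0 0 0;0 0 0 0;0 0 0 0;0 0 0 0;0 0 0 0;0 0 0 0;0 0 0 0;0 0 0 0"
  grip: 0
  grip_force: 50

```text
clock: 6.05
position: [0.4404, -0.1934, 0.1548]
tool_rot: [3.141, -0.0, 1.681]
force: [-0.6, 1.2, 6.1]
grip_width: 0.0391
```

Run:
```python
from h import *
goto(.4403,-.1935,.155,1.682)
p=bot.grab_frame('wrist')
P=[rectify(p,.4405,-.1935,.19,.035)]
p=bot.grab_frame('scene')
P.append(cv2.resize(p['frame'][80:240,170:330],(400,400),interpolation=2))
cv2.imwrite('pics/g.png',cv2.cvtColor(np.hstack(P),cv2.COLOR_RGB2BGR))
# station from top
p=bot.grab_frame('top')
im=rectify(p,.507,.25,.008,.14,560);g=im.mean(-1)
cv2.imwrite('pics/st.png',cv2.convertScaleAbs(cv2.cvtColor(im,cv2.COLOR_RGB2BGR),alpha=1.5))
d=bot.pinpoint(p,'station')[:1];print([world(p,x['at'],height=0).round(4) for x in d])
c=cv2.HoughCircles(cv2.GaussianBlur(g,(5,5),0).astype(np.uint8),cv2.HOUGH_GRADIENT_ALT,1,200,param1=60,param2=.7,minRadius=100,maxRadius=120)
print(c if c is None else [(.507+(x-280)*.0005,.25-(y-280)*.0005,r*.5) for x,y,r in c[0]])
C=cloud(p);b=(C[...,2]>.1)&(C[...,2]<.12)&(np.hypot(C[...,0]-.507,C[...,1]-.31)<.08);q=C[b][:,:2].astype(np.float32);print(cv2.minAreaRect(q))
```

```text
clk 6.05 pos [ 0.4404 -0.1934  0.1548] rpy [ 3.141 -0.     1.681] q [-0.13  0.47  0.56  2.07 -0.38  0.71  0.78] F [-0.6  1.2  6.1] w 0.0391
shift [-0.1 -0.1 -0.2] turn -0.001
[array([0.5058, 0.1836, 0.    ])]
[(np.float32(0.50350004), np.float32(0.187), np.float32(55.39313))]
((0.5076957941055298, 0.32035931944847107), (0.062196169048547745, 0.07488439232110977), 88.36672973632812)
```

View pics/g.png

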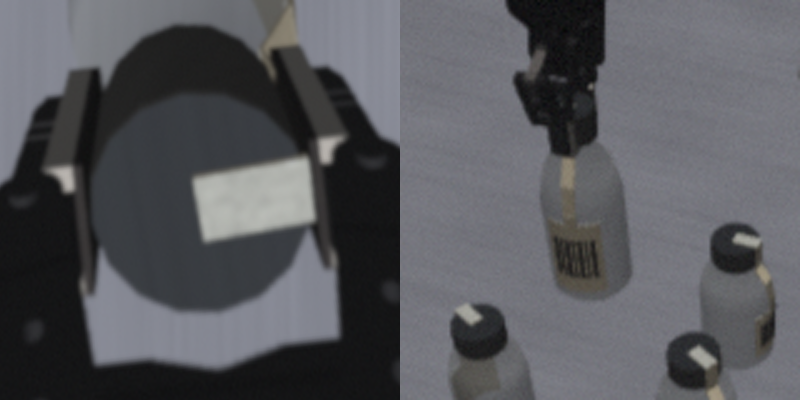

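View pics/st.png

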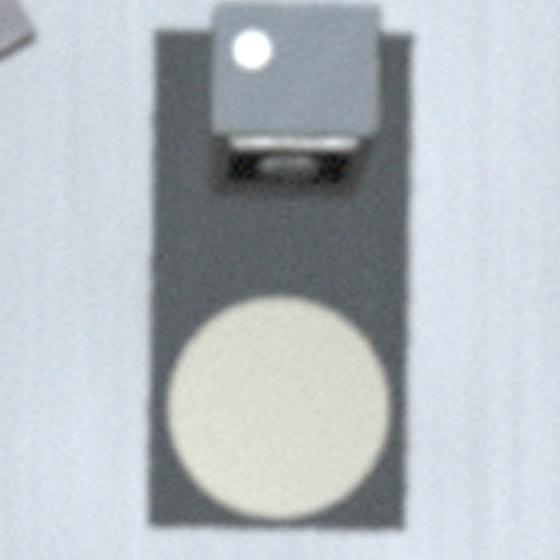

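The cap is gripped squarely (opening 39 mm) and the strip still reads about 10.3°. In the rectified station view the pad centre is at pixel (278,408), which is world (0.506, 0.186). The plate axis is about 89.1°. Now I lift.

>>> move_arm:
  moves: "0 0 -3 0;0 0 -10 0;0 0 -22 0;0 0 -40 0;0 0 -62 0;0 0 -85 0;0 0 -108 0;0 0 -128 0;0 0 -143 0;0 0 -150 0"
  grip: 0
  grip_force: 70

```text
clock: 7.08
position: [0.4403, -0.1936, 0.3066]
tool_rot: [3.14, 0.0, 1.68]
force: [-0.2, 0.3, -4.0]
grip_width: 0.0383
```

```bash
python3 -c "
from h import *
goto(.506,.1858,.305,1.681+1.377)"
```

```text
clk 7.0833 pos [ 0.4403 -0.1936  0.3066] rpy [3.14 0.   1.68] q [-0.28  0.25  0.7   1.9  -0.18  1.06  0.6 ] F [-0.2  0.3 -4. ] w 0.0383
shift [370.  106.8   1.6] turn -1.378
```

>>> move_arm:
  moves: "4 1 0 -0.02;14 4 0 -0.06;30 9 0 -0.12;50 14 0 -0.19;72 21 0 -0.27;95 27 0 -0.35;118 34 0 -0.43;141 41 0 -0.51;164 47 0 -0.59;187 54 0 -0.67"

```text
clock: 7.92
position: [0.4726, 0.0013, 0.3036]
tool_rot: [-3.14, -0.001, 2.36]
force: [1.0, -0.7, -4.2]
grip_width: 0.0386
```

```bash
python3 -c "
from h import *
goto(.506,.1858,.305,1.681+1.377)"
```

```text
clk 7.9167 pos [0.4726 0.0013 0.3036] rpy [-3.14e+00 -1.00e-03  2.36e+00] q [-0.52  0.21  0.47  1.91 -0.11  1.05  0.78] F [ 1.  -0.7 -4.2] w 0.0386
shift [106.2 154.5  -1.5] turn -0.698
```

>>> move_arm:
  moves: "16 23 0 -0.08;32 46 0 -0.16;48 69 0 -0.25;63 91 0 -0.34;76 110 0 -0.43;87 126 0 -0.51;95 138 0 -0.58;101 147 0 -0.64;105 152 0 -0.68;106 155 0 -0.7"

```text
clock: 8.75
position: [0.5077, 0.1854, 0.3032]
tool_rot: [-3.141, -0.002, 3.059]
force: [0.5, 0.1, -4.6]
grip_width: 0.0385
```

Run:
```python
from h import *
goto(.506,.1858,.305,1.681+1.377)
a=bot.observe();p=bot.grab_frame('wrist');
x,y=a['position'][:2]
h=a['position'][2]+.190-.1548
im=rectify(p,x,y,h,.035);g=im.mean(-1)
print('sep strip');
for T in(100,115,130):
    k=max(cv2.findContours(((g>T)*(np.hypot(*(np.mgrid[0:400,0:400]-200))<100)).astype(np.uint8),0,1)[0],key=cv2.contourArea);(c,s,_)=r=cv2.minAreaRect(k);b=cv2.boxPoints(r);e=max((b[1]-b[0],b[2]-b[1]),key=np.linalg.norm);print(np.array(s)*.175,np.degrees(np.arctan2(-e[1],e[0])))
im2=rectify(p,.506,.25,.008,.14,400)
cv2.imwrite('pics/above.png',cv2.cvtColor(np.hstack([im,im2]),cv2.COLOR_RGB2BGR))
for l in ['station']: 
    for d in bot.pinpoint(p,l)[:1]: print(l,d,world(p,d['at'],height=0))
```

```text
clk 8.75 pos [0.5077 0.1854 0.3032] rpy [-3.141e+00 -2.000e-03  3.059e+00] q [-0.65  0.32  0.25  1.74 -0.09  1.09  1.12] F [ 0.5  0.1 -4.6] w 0.0385
shift [ 1.7  0.3 -1.8] turn 0.001
sep strip
[12.19568634 18.90317364] 89.090614
[18.725 11.9  ] -90.0
[11.5270956  18.70662975] 89.11859
station {'at': [321.2, 155.9], 'conf': 0.76} [0.508412   0.18189765 0.        ]
```

View pics/above.png

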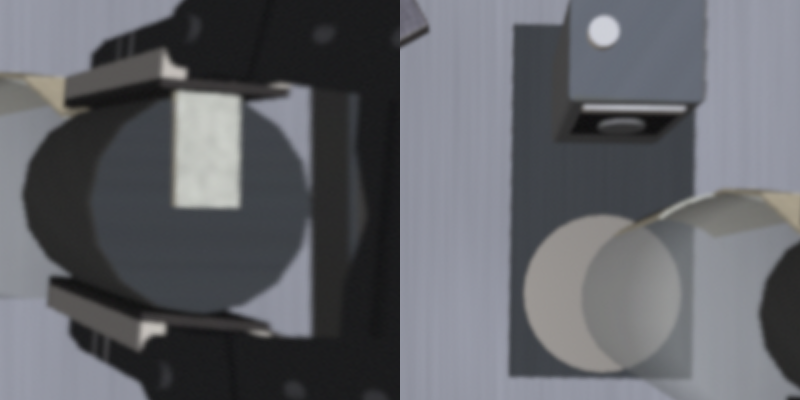

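The strip reads about 89–90°, against a station axis of about 89.1°. This close view puts the pad centre at about (0.508, 0.1845), so the bottle is centred over it. Now I lower it.

>>> move_arm:
  moves: "0 0 8 0;0 0 24 0;0 0 44 0;0 0 66 0;0 0 86 0;0 0 104 0;0 0 118 0;0 0 127 0;0 0 131 0;0 0 132 0"

```text
clock: 9.68
position: [0.5087, 0.1825, 0.1719]
tool_rot: [-3.141, -0.001, 3.05]
force: [0.0, -0.2, -4.5]
grip_width: 0.0386
```

```bash
python3 -c "
from h import *
goto(.507,.185,.1628,3.059)"
```

```text
clk 9.6833 pos [0.5087 0.1825 0.1719] rpy [-3.141e+00 -1.000e-03  3.050e+00] q [-0.62  0.47  0.22  1.89 -0.14  0.79  1.16] F [ 0.  -0.2 -4.5] w 0.0386
shift [1.9 2.4 9.1] turn -0.009
```

>>> move_arm:
  moves: "1 1 1 0;2 2 2 -0.009;2 2 3 -0.009;2 2 4 -0.009;2 2 5 -0.009;2 2 6 -0.009;2 2 6.5 -0.009;2 2 7 -0.009;2 2 7.5 -0.009;2 2 8 -0.009"

```text
clock: 10.52
position: [0.5072, 0.185, 0.1645]
tool_rot: [-3.142, 0.0, 3.06]
force: [0.5, -0.6, -4.8]
grip_width: 0.0384
```

```bash
python3 -c "
from h import *
goto(.507,.185,.1628,3.059)"
```

```text
clk 10.5167 pos [0.5072 0.185  0.1645] rpy [-3.142  0.     3.06 ] q [-0.62  0.48  0.22  1.9  -0.14  0.77  1.16] F [ 0.5 -0.6 -4.8] w 0.0384
shift [0.2 0.  1.7] turn 0.001
```

>>> move_arm:
  moves: "0 0 0.3 0;0 0 0.6 0;0 0 0.9 0;0 0 1.2 0;0 0 1.5 0;0 0 1.7 0;0 0 1.8 0;0 0 1.8 0;0 0 1.8 0;0 0 1.8 0"

```text
clock: 11.35
position: [0.5073, 0.185, 0.1629]
tool_rot: [3.141, 0.0, 3.06]
force: [-1.1, -0.1, 5.1]
grip_width: 0.0384
```

Contact: the force went from −4.8 to +5.1 N, so the bottle is seated. Now I release.

>>> move_arm:
  moves: "0 0 0 0;0 0 0 0;0 0 0 0;0 0 0 0;0 0 0 0;0 0 0 0;0 0 0 0;0 0 0 0;0 0 0 0;0 0 0 0"
  grip: 1

```text
clock: 12.18
position: [0.5071, 0.185, 0.1627]
tool_rot: [-3.142, 0.0, 3.06]
force: [0.1, -0.3, 0.2]
grip_width: 0.0853
```

>>> move_arm:
  moves: "0 0 -5 0;0 0 -15 0;0 0 -30 0;0 0 -50 0;0 0 -70 0;0 0 -90 0;0 0 -110 0;0 0 -125 0;0 0 -130 0;0 0 -130 0"

```text
clock: 13.02
position: [0.5076, 0.1851, 0.2943]
tool_rot: [3.14, 0.002, 3.06]
force: [1.0, -0.9, 0.3]
grip_width: 0.0856
```

Run:
```python
from h import *
goto(.507,.185,.1628,3.059)
p=bot.grab_frame('wrist');C=cloud(p)
m=(C[...,2]>.19)&(C[...,2]<.206)&(np.hypot(C[...,0]-.507,C[...,1]-.185)<.04)
print('cap',m.sum(),C[m].mean(0),cv2.minEnclosingCircle(C[m][:,:2].astype(np.float32)))
im=rectify(p,.507,.185,.198,.035);g=im.mean(-1)
for T in(100,115,130):
    k=max(cv2.findContours(((g>T)*(np.hypot(*(np.mgrid[0:400,0:400]-200))<105)).astype(np.uint8),0,1)[0],key=cv2.contourArea);(c,s,_)=r=cv2.minAreaRect(k);b=cv2.boxPoints(r);e=max((b[1]-b[0],b[2]-b[1]),key=np.linalg.norm);print(np.array(s)*.175,np.degrees(np.arctan2(-e[1],e[0])))
s=bot.grab_frame('scene')
cv2.imwrite('pics/fin.png',cv2.cvtColor(np.hstack([im,cv2.resize(s['frame'][120:320,330:530],(400,400),interpolation=2)]),cv2.COLOR_RGB2BGR))
```

```text
clk 13.0167 pos [0.5076 0.1851 0.2943] rpy [3.14e+00 2.00e-03 3.06e+00] q [-0.65  0.33  0.26  1.76 -0.09  1.07  1.12] F [ 1.  -0.9  0.3] w 0.0856
shift [  0.9  -0.4 131.5] turn 0.001
cap 1951 [0.50664279 0.18463171 0.19764391] ((0.5083397030830383, 0.18511874973773956), 0.020841330289840698)
[12.61067181 20.0049305 ] 89.22578
[19.775 12.075] -90.0
[11.49013214 19.48262482] 89.309715
```

View pics/fin.png

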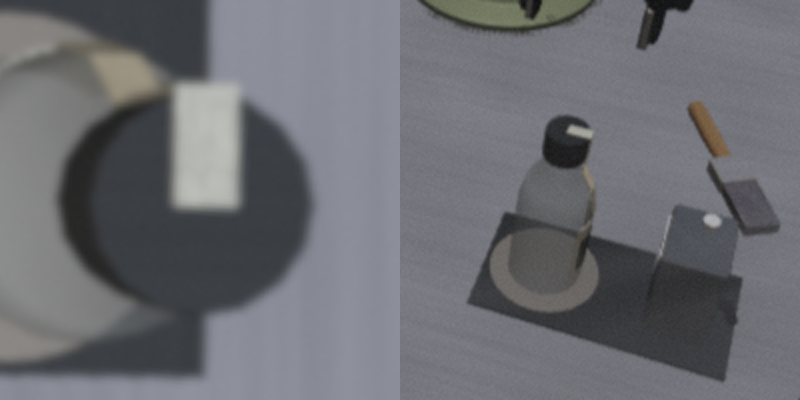

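The bottle is standing upright in the middle of the pad with its label facing the reader, and the gripper is clear above it. I'll hand the job in.

```bash
python3 -c "
from h import *
print(bot.job_done())"
```

```text
the job is handed in; nothing more can be done
None
```

I gripped the tall bottle by its cap, carried it over the short ones and set it upright on the pad. I let go, raised the open gripper clear and handed the job in at about 13 s of the 40 s allowed.

- **Position:** The last wrist view put the cap centre at about (0.507, 0.185) m. Two views put the pad centre at (0.506, 0.186) and (0.508, 0.1845), so the bottle is within about 2 mm of the middle.
- **Height:** The cap top is at 0.198 m, as expected for a bottle standing on the 8 mm pad.
- **Label:** The strip reads about 89–90°, against about 89.1° for the station's axis. That is about 1° off at most.
- **Set-down:** The force at contact went from −4.8 N to +5.1 N, and it fell to about 0 after release. The final scene picture shows the bottle upright and wholly on the pad.

Some readings disagreed slightly:

- **Pad centre:** A circle fit gave (0.5035, 0.187), about 3 mm from the others, so I did not use it. The network's own estimates were also up to about 3 mm off.
- **Strip angle:** One of the three threshold settings returned exactly 90° instead of 89.2–89.3°.

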